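# Set up the flavour board and hold its clip open

### The arm

A 6-joint arm with a two-finger parallel gripper is mounted at the origin on the work surface. World frame = base frame: x ahead of the robot, y to its left, z up, the work surface at z = 0. Lengths are in mm, angles in rad, forces in N, time in s.
With the tool pointing down it reaches from about 350 to 975 mm from the base axis. Payload 7.1 kg.
Tool frame: the origin (TCP) lies midway between the tips of the shut fingers; the grasp point (between the pads) lies 19 mm behind it (ctrl.grip_depth is the distance from the TCP to the grasp point, in mm); z points along the fingers, y is the line along which they close (so a half turn about z gives the same grasp; the last joint's range is limited). The gripper opens to 88 mm and grips with 3 to 60 N. Pads are 20 mm wide; open, the fingers measure 115 mm over their backs; the gripper's body (75 mm by 178 mm) begins 61 mm behind the grasp point.
Start: joints at [-1.136, 0.423, 1.63, -0, 1.089, -0.019], TCP at [274.004, -561.717, 222.675] pointing down, gripper open.
Joint ranges: [-3, 3], [-0.9, 2.11], [0.09, 2.58], [-1.31, 4.45], [0.11, 2.69], [-2.54, 2.54]. Speed limits (rad/s): [2.39, 2.39, 3.01, 3.14, 3.14, 3.14].

### API

Orientations are given as a rotation vector (axis times angle).
In Python, from workcell import get_obs, vision, ctrl gives the robot as it stands.
- The arm moves only by the tool step_arm, never from a script. Its argument "plan" is a list of rows, each a list of 7 numbers: the opening, from -1 (shut) to 1 (fully open), then the shift along the tool's x, y, z as a fraction of full scale, then the turn, a rotation vector about the tool's x, y, z as a fraction of full scale. In form: [[fingers, dx, dy, dz, wx, wy, wz], ...]. A call has 1 to 20 rows; each row shifts and turns the commanded pose from where the row before left it, along the tool's axes as they then stand; what a row does not reach is not made up. Full scale, the value 1, is 50 mm for a shift and 0.12 rad for a turn. A row lasts 1/8 s, in which the tool goes at most 62.5 mm and 10.7 degrees, less where a joint would pass 70% of its speed; a pose out of reach is approached as far as the arm can. A call with a number of a shift or a turn outside -1 to 1 is refused whole. A call with a gripper value outside its range is refused whole. The fingers move at their own pace and stop on an object; the grip force is fixed at half the most. Time passes only in rows, so rows that do not move let the fingers close. It gives the time, the measured TCP pose, the force, the opening and the grip force at its end, in the units of the state.
- get_obs(): the state, without advancing time (a new reading comes with each control period).
- vision.get_image(name): name is "scene" or "top"; returns a dict with "pixels" (480x640x3 uint8, red, green, blue), "depth" (480x640 float32, mm along the optical axis (not along the pixel's ray), 0 where there is no reading), "fx", "fy", "cx", "cy" (pixels), "k1" (the pictures are not rectified: a ray, as slopes to the right and down, at radius r is drawn at 1 + k1 r^2 times it, then the intrinsics apply), "T" (4x4, takes a point from camera to world coordinates). Camera axes: x right, y down, z forward; pixel columns grow to the right and rows downward; lengths in mm; the calibration is good to about 2 mm. A picture is of the moment at which its call begins.
- ctrl.close_job(): hands the job in; it is judged then, once.
The state is a dict: "t": time; "qpos": joint angles; "qvel": joint speeds; "joint_torque": joint torques, N m; "ee_pos": TCP position; "orientation": TCP orientation; "ft_force": force on the tool from outside, world axes, zero at the start; "moment": the same for the moment, N m; "width": finger opening in mm; "grasp_force": force on a finger pad.
Only numpy, scipy, OpenCV 4.12 (cv2) and the standard library are available. Lean on these libraries where they do the work, as an engineer would, in place of code of your own. Each camera call takes 0.05 s, during which the arm holds its last target. There are 200 camera calls.

### The job

Slide the taller of the two wooden boards straight up out of the two-slot rack and stand it, fully down and roughly centred, in the slot of the display stand. Then squeeze the tails of the steel spring clip to spread its jaws wide, and hold it upright and gaping around the middle of that board's top edge, one jaw on each face with the edge well between them and nothing of the clip touching the board, so that a colleague can slip a price ticket in. Finish while still holding the clip like that, with the other things on the counter left alone.

Things in the scene. Friction and masses are not known exactly. Their poses are not given: they have to be found in the camera images.
- card: the taller wooden board, 8 mm thick (its x), 110 mm wide (its y), 110 mm tall (its z), 60 g; origin at the centre of its underside, its z up; a paper patch on both faces. It starts standing in one of the rack's two slots. It is loose; it may lean up to about 0.12 rad in a slot.
- card_top (a point): centre of the taller board's top edge, 110 mm above its origin along its z; axes as the board
- short_card: the shorter wooden board, 8 x 110 x 75 mm (x, y, z), origin at the centre of its underside, in the rack's other slot; to be left alone
- rack: fixed yellow block, 110 x 76 mm foot, 45 mm tall, origin at the centre of its underside, z up. Two parallel slots along its y, centred at x = -30 mm and x = +30 mm: each 12 mm wide, 60 mm long, open at both ends (the 110 mm boards overhang by 25 mm at each end), floor 8 mm above the origin, straight walls up to 32 mm, then a mouth flared to about 25 mm wide at the top, 45 mm
- stand: fixed yellow display stand, 50 x 76 mm foot, 45 mm tall, origin at the centre of its underside, z up. One slot along its y, centred at x = 0, of the same shape as the rack's: 12 mm wide, 60 mm long, open-ended, floor 8 mm above the origin, straight walls up to 32 mm, flared mouth about 25 mm wide at 45 mm
- clip: loose steel bulldog clip, 80 g, standing on its closed jaws, tails up. Origin: centre of the closed jaws' underside, z up to the tails; jaws part and tails are squeezed along its x; 50 mm wide (y). Closed: 82 mm tall, 21 mm thick at the jaws. 8 mm axle along y at 42 mm height, jaws below it. Fully open: tips 26 mm apart inside, 45 mm outside, both moving symmetrically about this body
- clip_tails (a point): where to squeeze the tails: midway between them, 66 mm above the clip's origin. Tails: two plates 34 mm wide (y), 3 mm thick, from 44 to 82 mm height, splayed to 44 mm over the tips when closed; fully squeezed they are parallel, 19 mm over the outsides, top at 87 mm. 3 to 4 N on each starts to open it, 8 to 12 N opens it to its hard stop; 25 N is safe. Let go, it snaps shut
- clip_mouth (a point): point midway between the jaw tips, 2 mm above the clip's origin, fixed to the clip body; the axle's lower side is 36 mm above it; axes as the clip
- jaw (a joint): opening angle of one jaw of the clip (the other mirrors it): 0 closed, 0.3 rad fully open; the gap between the tips is about 84 mm x sin(angle) + 1 mm
- cups: loose stack of paper cups, 83 mm across, 180 mm tall, origin at the centre of its underside; leave alone
- spray: loose clear spray bottle with a white head, 60 mm across, 190 mm tall, origin at the centre of its underside; leave alone
- marker: loose marker pen lying flat, 130 mm along its y, 19 mm thick, origin under its middle; leave alone
Things that resemble listed ones, but are neither listed nor needed, are in the scene too. Leave any blue look-alike of the card alone.

How it is judged:
By the outcome, as a careful person would: the job done as asked, in the order asked, and still so for the second after the job is handed in, while the arm keeps its last pose, push and grip.
It also fails if it takes over 62 s, if anything falls off the work surface, if the arm or the gripper's body presses on something with over 40 N, if the wrist force passes 120 N, or if a joint passes its speed limit or range.

## Working session

There is one attempt and no reset: what is moved stays moved. The work goes in short steps, Python scripts to look and compute and a tool call to move; the robot and the scene stay as the last step left them, time stands still between calls to the robot, and variables do not carry over. Pictures are saved under pics/ and viewed, at most 10 in all, crops included, and the job is handed in when it is done.

Besides the shell and the picture viewer there is one more tool, called after "Emit:" by a JSON object that holds its "op" and its "data". step_arm: Moves the arm, as the interface text tells. Its arguments: {"type":"object","properties":{"plan":{"type":"array","items":{"type":"array","items":{"type":"number","minimum":-1,"maximum":1}}}},"required":["plan"]}

```bash
ls; mkdir -p pics
cat > h.py <<'E'
import numpy as np, cv2
from workcell import get_obs, vision, ctrl
from scipy.spatial.transform import Rotation as R
def cloud(im):
    d=im["depth"]; v,u=np.mgrid[0:480,0:640]
    x=(u-im["cx"])/im["fx"]; y=(v-im["cy"])/im["fy"]
    a,b=x.copy(),y.copy()
    for _ in range(10):
        s=1+im["k1"]*(a*a+b*b); a=x/s; b=y/s
    P=np.stack([a*d,b*d,d],-1)
    W=P@im["T"][:3,:3].T+im["T"][:3,3]; W[d==0]=np.nan
    return W
def ray(im,u,v):
    x=(u-im["cx"])/im["fx"]; y=(v-im["cy"])/im["fy"]; a,b=x,y
    for _ in range(10):
        s=1+im["k1"]*(a*a+b*b); a=x/s; b=y/s
    return im["T"][:3,3], im["T"][:3,:3]@np.array([a,b,1.])
def onz(im,u,v,z):
    o,d=ray(im,u,v); return o+d*(z-o[2])/d[2]
E
python3 - <<'E'
from h import *
o=get_obs(); print(o)
for n in("scene","top"):
    im=vision.get_image(n); cv2.imwrite(f"pics/{n}0.png",im["pixels"][...,::-1]); print(n,im["fx"],im["k1"],im["T"].round(3).tolist())
    np.savez(f"{n}0.npz",**im)
E
```

```text
pics
{'t': 0.0, 'qpos': array([-1.13598055e+00,  4.23839582e-01,  1.63069951e+00, -2.61979428e-05,
        1.08859780e+00, -1.90114772e-02]), 'qvel': array([ 0.00020772,  0.00115568, -0.00090618,  0.00025252, -0.00069645,
        0.00220193]), 'joint_torque': array([-1.42357883e-03, -5.44630587e+01, -2.73669469e+01,  6.41439599e-02,
        2.25898437e-02, -9.70142742e-05]), 'ee_pos': array([ 273.77765316, -561.21765321,  221.89874859]), 'orientation': array([-3.05958719e+00, -7.06448068e-01,  5.36084277e-04]), 'ft_force': array([ 0.3574212 ,  0.68356169, -0.16266564]), 'moment': array([-0.00645253,  0.08749318,  0.00406334]), 'grasp_force': 0.0, 'width': 87.71161170766385}
scene 572.4779997476913 -0.173704426071059 [[-0.546, 0.706, -0.451, 1204.101], [0.838, 0.454, -0.305, 392.847], [-0.01, -0.544, -0.839, 1250.435], [0.0, 0.0, 0.0, 1.0]]
top 434.33622358519915 -0.050715030770414046 [[-0.009, -0.988, 0.157, 421.543], [-1.0, 0.005, -0.023, -22.605], [0.022, -0.157, -0.987, 1080.073], [0.0, 0.0, 0.0, 1.0]]
```

View pics/scene0.png

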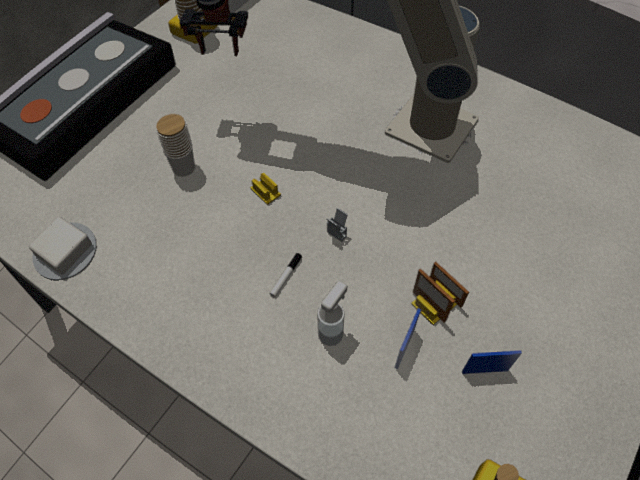

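View pics/top0.png

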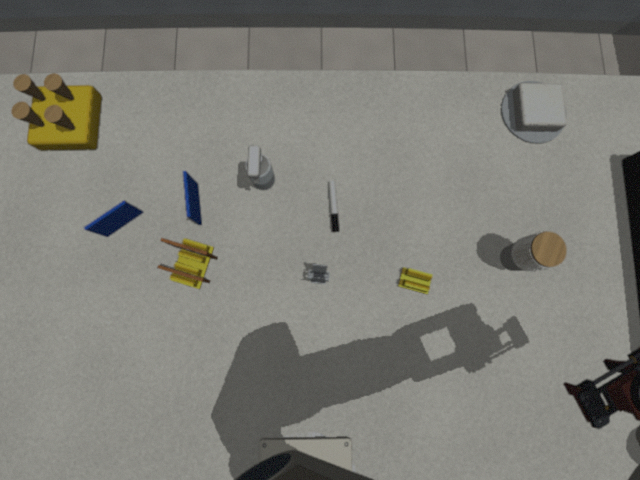

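The scene view shows the rack with two wooden boards at about (435,295), the stand at (265,188) and the clip at (338,225). In the top view these are at (187,263), (415,280) and (316,272). Two blue look-alikes stand near the rack. Next I'll measure.

```bash
cat >> h.py <<'E'
def stat(p,lab):
    c=p[:,:2].mean(0); w,v=np.linalg.eigh(np.cov((p[:,:2]-c).T)); a=np.degrees(np.arctan2(v[1,1],v[0,1]))%180
    q=(p[:,:2]-c)@v; print(lab,len(p),"c",c.round(1),"long-axis deg",a.round(1),"ext(short,long)",np.ptp(q,axis=0).round(1),"z",np.percentile(p[:,2],[1,50,99]).round(1))
E
python3 - <<'E'
from h import *
for n in("top","scene"):
    im=dict(np.load(f"{n}0.npz")); W=cloud(im); hsv=cv2.cvtColor(im["pixels"],cv2.COLOR_RGB2HSV); H,S,V=[hsv[...,i].astype(int) for i in range(3)]
    print(n)
    W0=np.nan_to_num(W,nan=-999)
    reg=(W0[...,0]>250)&(W0[...,0]<750)&(W0[...,1]>-350)&(W0[...,1]<450)&(W0[...,2]>6)
    lab_n,L,st,ce=cv2.connectedComponentsWithStats((reg&(W0[...,2]>10)).astype(np.uint8))
    for i in range(1,lab_n):
        if st[i,4]>40: stat(W[L==i],f"blob px{ce[i].round(0)}")
    for nm,m in(("yellow",(H>20)&(H<35)&(S>150)),("wood",(H<20)&(S>80)),("blue",(H>105)&(H<130)&(S>130))):
        m=m&reg
        k,L,st,ce=cv2.connectedComponentsWithStats(m.astype(np.uint8))
        for i in range(1,k):
            if st[i,4]>25: stat(W[L==i],f"{nm} px{ce[i].round(0)}")
    x,y=(187,263) if n=="top" else (435,295)
E
python3 - <<'E'
import cv2,numpy as np
t=cv2.imread("pics/top0.png");s=cv2.imread("pics/scene0.png")
r=lambda i,x,y,w=40,h=30:cv2.resize(i[y-h:y+h,x-w:x+w],(400,300),interpolation=cv2.INTER_CUBIC)
cv2.imwrite("pics/crops.png",np.vstack([np.hstack([r(t,187,263),r(t,316,272)]),np.hstack([r(s,438,295),r(s,338,225)])]))
E
```

```text
top
blob px[259. 170.] 813 c [722.5  97.5] long-axis deg 146.6 ext(short,long) [59.7 67.1] z [ 14.8 135.  192.1]
blob px[191. 198.] 621 c [673.9 267. ] long-axis deg 7.2 ext(short,long) [ 10.7 109. ] z [ 12.1  78.1 111. ]
blob px[334. 206.] 347 c [665.3 -74.6] long-axis deg 3.8 ext(short,long) [ 18.7 131.5] z [10.7 15.5 21.2]
blob px[124. 212.] 428 c [642.9 428.5] long-axis deg 124.6 ext(short,long) [12.6 50.6] z [ 11.1  71.5 110.3]
blob px[191. 250.] 643 c [551.6 264.3] long-axis deg 73.0 ext(short,long) [ 47.2 110.2] z [ 10.9  42.5 119.9]
blob px[185. 274.] 579 c [494.9 281.7] long-axis deg 72.9 ext(short,long) [ 45.2 109.4] z [12.4 41.5 84.6]
blob px[319. 274.] 323 c [493.9 -35.8] long-axis deg 88.9 ext(short,long) [43.8 50.1] z [10.3 50.  82.8]
blob px[418. 274.] 215 c [ 491.6 -275.3] long-axis deg 73.2 ext(short,long) [21.6 62.1] z [10.4 39.4 45.1]
blob px[415. 285.] 201 c [ 465.2 -267.5] long-axis deg 73.5 ext(short,long) [22.5 64.4] z [11.3 39.1 46.5]
yellow px[197. 246.] 164 c [564.8 257.3] long-axis deg 71.4 ext(short,long) [19.7 84. ] z [  6.2  40.  102.1]
yellow px[191. 26
[... 1343 characters left out ...]
 ext(short,long) [12.3 46.3] z [ 13.1  72.7 112.5]
yellow px[265. 187.] 412 c [ 484.7 -265.6] long-axis deg 77.2 ext(short,long) [48.1 71.1] z [ 6.2 31.6 45.5]
yellow px[445. 289.] 82 c [512.5 288. ] long-axis deg 49.9 ext(short,long) [56.7 83.6] z [ 26.4  41.6 117.7]
yellow px[427. 309.] 278 c [572.8 273.6] long-axis deg 72.2 ext(short,long) [22.9 69.1] z [ 6.5 34.  46.8]
wood px[441. 291.] 804 c [536.4 283.1] long-axis deg 66.9 ext(short,long) [ 79.6 117.6] z [ 11.9  76.3 120.5]
blue px[414. 320.] 73 c [654.1 270. ] long-axis deg 7.4 ext(short,long) [ 6.4 66.6] z [100.1 108.9 112.6]
blue px[477. 362.] 363 c [650.5 431.8] long-axis deg 124.8 ext(short,long) [10.9 46.4] z [  9.   71.2 112.6]
```

View pics/crops.png

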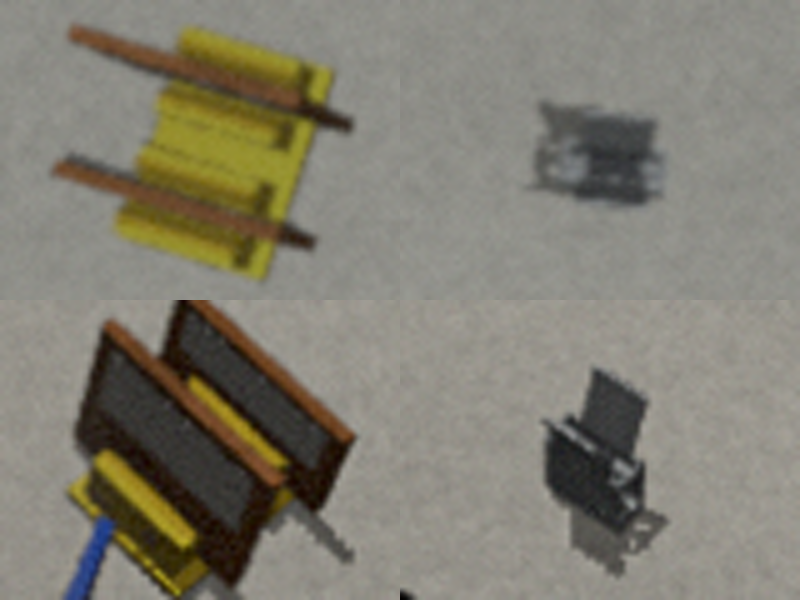

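The crops (top row: top view, bottom row: scene view) show the tall board in the slot nearer the blue board, at top px (188,247). The short board is at (182,273). The clip stands tails up at (316,272), its width lying roughly along image x. Next I'll refine the positions.

Run:
```python
from h import *
def box(p,lab):
    r=cv2.minAreaRect(p[:,:2].astype(np.float32)); print("  ",lab,len(p),"rect c",np.round(r[0],1),"size",np.round(r[1],1),"ang",round(r[2],1))
for n in("top","scene"):
    im=dict(np.load(f"{n}0.npz")); W=np.nan_to_num(cloud(im),nan=-999); X,Y,Z=[W[...,i] for i in range(3)]
    hsv=cv2.cvtColor(im["pixels"],cv2.COLOR_RGB2HSV).astype(int); wood=(hsv[...,0]<20)&(hsv[...,1]>80); yel=(hsv[...,0]>20)&(hsv[...,0]<35)&(hsv[...,1]>150)
    print(n,"table z",np.median(Z[(abs(X-450)<60)&(abs(Y-120)<60)]))
    rk=(X>440)&(X<640)&(Y>190)&(Y<350); bl=(hsv[...,0]>105)&(hsv[...,0]<130)&(hsv[...,1]>130)
    m=rk&(Z>114)&(Z<123)&~bl; box(W[m],"tall top"); stat(W[m],"tall top")
    m=rk&(Z>79)&(Z<88)&wood&(X<530); 
    if m.sum()>20: box(W[m],"short top")
    for lo in(40,60,80,100):
        m=rk&(Z>lo)&(Z<lo+14)&(X>530)&(X<600)&~yel&~bl
        if m.sum()>10: 
            c=W[m]; s=c[:,:2]@[.956,-.292]; t=c[:,:2]@[.292,.956]; print("   face z",lo,len(c),"n",np.percentile(s,[10,50,90]).round(1),"t",np.percentile(t,[2,98]).round(1))
    m=rk&yel&(Z>43)&(Z<48); box(W[m],"rack top")
    sd=(X>400)&(X<560)&(Y>-340)&(Y<-200); m=sd&yel&(Z>42.5)&(Z<48); box(W[m],"stand top"); m=sd&yel&(Z>4); box(W[m],"stand all")
    m=sd&yel&(Z>5)&(Z<14);box(W[m],"stand base")
    cl=(X>430)&(X<550)&(Y>-100)&(Y<30)
    for a,b in((75,90),(60,75),(45,60),(30,45),(10,30)):
        m=cl&(Z>a)&(Z<b)
        if m.sum()>8: box(W[m],f"clip {a}-{b}"); stat(W[m],"    ")
    m=cl&(Z>75); print(W[m].round(0)[::4].tolist())
    m=(Z>165)&(Y<-400)&(Y>-600)&(X>400)&(X<700); box(W[m],"cups")
o=get_obs(); print("tool y",R.from_rotvec(o["orientation"]).as_matrix().round(3).tolist())
```

```text
top table z -1.5613189297375811
   tall top 153 rect c [553.8 267.6] size [110.2   7.8] ang 72.5
tall top 153 c [553.9 268.1] long-axis deg 72.7 ext(short,long) [  8.1 110.2] z [114.2 116.6 120.7]
   short top 134 rect c [496.  283.6] size [106.9   7.9] ang 73.3
   face z 40 29 n [438.  464.1 472.4] t [363.1 462.7]
   face z 60 15 n [446.8 447.5 452.8] t [363.2 448.2]
   face z 80 14 n [446.8 447.  450.5] t [363.3 465.2]
   face z 100 39 n [447.  447.7 453.7] t [363.2 470. ]
   rack top 90 rect c [524.9 276.8] size [ 56.3 100.7] ang 72.5
   stand top 65 rect c [ 478.5 -272. ] size [57.9 38.6] ang 75.5
   stand all 506 rect c [ 477.2 -272.5] size [71.4 42.3] ang 72.5
   stand base 136 rect c [ 477.6 -272.7] size [71.4 41.6] ang 72.8
   clip 75-90 58 rect c [492.6 -35.5] size [32.6 43.7] ang 82.7
     58 c [492.6 -35.8] long-axis deg 172.2 ext(short,long) [32.9 43.8] z [75.5 79.3 83.5]
   clip 60-75 60 rect c [493.  -35.3] size [32.5 35.6] ang 82.4
     60 c [496.7 -36.3] long-axis deg 172.8 ext(short,long) [32.5 35.6] z [60.5 67.1 74.7]
   clip 45-60 105 rect c [493.  -35.8] size [49.
[... 2025 characters left out ...]
-45 116 rect c [493.4 -31.7] size [52. 26.] ang 85.9
     116 c [494.4 -28. ] long-axis deg 81.9 ext(short,long) [27.  52.6] z [30.4 40.2 44.8]
   clip 10-30 79 rect c [494.5 -31.5] size [49.1 22.4] ang 85.1
     79 c [499.9 -27.5] long-axis deg 99.6 ext(short,long) [25.4 51.7] z [10.3 18.2 29.9]
[[472.0, -44.0, 82.0], [469.0, -40.0, 78.0], [475.0, -36.0, 82.0], [473.0, -28.0, 82.0], [477.0, -23.0, 82.0], [477.0, -20.0, 79.0], [479.0, -19.0, 78.0], [509.0, -50.0, 77.0], [515.0, -41.0, 83.0], [515.0, -35.0, 83.0], [514.0, -32.0, 75.0], [515.0, -23.0, 80.0]]
   cups 574 rect c [ 536.4 -524.1] size [83.4 79.1] ang 45.3
tool y [[0.899, 0.438, -0.001], [0.438, -0.899, 0.001], [0.0, -0.001, -1.0]]
```

Emit:
{"op": "step_arm", "data": {"plan": [[0.15,0,0,0,0,0,-0.975],[0.15,0,0,0,0,0,-0.975],[0.15,0,0,0,0,0,-0.975],[0.15,0,0,0,0,0,-0.975],[0.15,0,0,0,0,0,-0.975],[0.15,0,0,0,0,0,-0.975],[0.15,0,0,0,0,0,-0.975],[0.15,0.5,0,0,0,0,0],[0.15,1,0,0,0,0,0],[0.15,1,0,0,0,0,0],[0.15,1,0,0,0,0,0],[0.15,1,0,0,0,0,0],[0.15,1,0,0,0,0,0],[0.15,1,0,0,0,0,0],[0.15,1,0,0,0,0,0],[0.15,1,0,0,0,0,0],[0.15,1,0,0,0,0,0],[0.15,1,0,0,0,0,0],[0.15,0.5,0,0,0,0,0],[0.15,0,0,0,0,0,0]]}}

```text
t: 2.6
ee_pos: [435.6, -34.7, 222.5]
orientation: [-2.523, -1.871, 0.0]
ft_force: [-0.1, 0.2, 0.1]
width: 50.5
grasp_force: 0.0
```

```bash
cat >> h.py <<'E'
def go(x,y,z,ang):
    "remaining move to world xyz with tool x at heading ang deg, tool straight down, in row units"
    o=get_obs(); M=R.from_rotvec(o["orientation"]); a=np.radians(ang)
    T=R.from_matrix(np.array([[np.cos(a),np.sin(a),0],[np.sin(a),-np.cos(a),0],[0,0,-1]]).T.T)
    rv=(M.inv()*T).as_rotvec(); d=np.array([x,y,z])-o["ee_pos"]
    print("t",round(o["t"],2),"pos",o["ee_pos"].round(1),"heading",np.degrees(np.arctan2(*M.as_matrix()[[1,0],0])).round(2),"w",round(o["width"],1),"gf",round(o["grasp_force"],1),"F",o["ft_force"].round(1),"q",o["qpos"].round(2))
    print("rot units",(rv/.12).round(2),"shift units now",(M.inv().apply(d)/50).round(2),"after turn",(T.inv().apply(d)/50).round(2))
E
python3 -c "
from h import *
go(553.3,270,140,73)"
```

```text
t 2.6 pos [435.6 -34.7 222.5] heading 73.1 w 50.5 gf 0.0 F [-0.1  0.2  0.1] q [-0.11  0.14  2.03  0.    0.97  0.19]
rot units [-0.    0.    0.01] shift units now [6.52 0.48 1.65] after turn [6.52 0.47 1.65]
```

Emit:
{"op": "step_arm", "data": {"plan": [[0.15,0.5,0.08,0,0,0,0],[0.15,1,0.08,0,0,0,0],[0.15,1,0.08,0,0,0,0],[0.15,1,0.08,0,0,0,0],[0.15,1,0.08,0,0,0,0],[0.15,1,0.08,0,0,0,0],[0.15,0.7,0,0,0,0,0],[0.15,0.3,0,0,0,0,0],[0.15,0,0,0.8,0,0,0],[0.15,0,0,0.6,0,0,0],[0.15,0,0,0.2,0,0,0],[0.15,0,0,0,0,0,0],[0.15,0,0,0,0,0,0]]}}

```text
t: 4.22
ee_pos: [554.8, 267.6, 144.0]
orientation: [2.527, 1.866, 0.003]
ft_force: [-0.5, 0.7, 0.4]
width: 50.6
grasp_force: 0.0
```

Run:
```python
from h import *
go(553.3,270,80,73)
a=vision.get_image("top")["pixels"][...,::-1];b=vision.get_image("scene")["pixels"][...,::-1]
r=lambda i,x,y,w=48,h=60:cv2.resize(i[y-h:y+h,x-w:x+w],(400,500),interpolation=cv2.INTER_CUBIC)
cv2.imwrite("pics/pre.png",np.hstack([r(a,187,255),r(b,438,285)]))
```

```text
t 4.22 pos [554.8 267.6 144. ] heading 72.9 w 50.6 gf 0.0 F [-0.5  0.7  0.4] q [ 0.43  0.5   1.71 -0.    0.93  0.73]
rot units [ 0.01 -0.01 -0.01] shift units now [ 0.04 -0.04  1.28] after turn [ 0.04 -0.04  1.28]
```

View pics/pre.png

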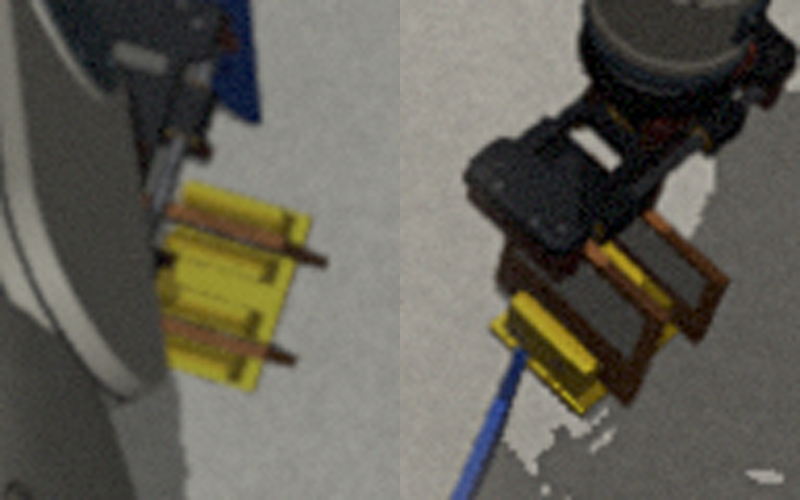

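The fingers straddle the tall board in both views: top view board at about (165,210) in the crop, scene view at about (600,250). Going down to grip.

Emit:
{"op": "step_arm", "data": {"plan": [[0.15,0,0,0.5,0,0,0],[0.15,0,0,0.4,0,0,0],[0.15,0,0,0.25,0,0,0],[0.15,0,0,0.1,0,0,0],[0.15,0,0,0,0,0,0],[-0.4,0,0,0,0,0,0],[-0.6,0,0,0,0,0,0],[-1,0,0,0,0,0,0],[-1,0,0,0,0,0,0],[-1,0,0,0,0,0,0],[-1,0,0,0,0,0,0]]}}

```text
t: 5.7
ee_pos: [553.8, 267.7, 80.2]
orientation: [-2.527, -1.867, 0.0]
ft_force: [0.2, -0.3, 1.6]
width: 8.0
grasp_force: 30.0
```

Emit:
{"op": "step_arm", "data": {"plan": [[-1,0,0,-0.2,0,0,0],[-1,0,0,-0.4,0,0,0],[-1,0,0,-0.6,0,0,0],[-1,0,0,-0.7,0,0,0],[-1,0,0,-0.6,0,0,0],[-1,0,0,-0.4,0,0,0],[-1,0,0,-0.1,0,0,0],[-1,0,0,0,0,0,0]]}}

```text
t: 6.7
ee_pos: [553.8, 267.6, 230.7]
orientation: [2.527, 1.867, 0.001]
ft_force: [0.3, -0.4, -1.6]
width: 8.0
grasp_force: 30.0
```

```bash
python3 -c "
from h import *
go(479.5,-270.5,220,73.3)"
```

```text
t 6.7 pos [553.8 267.6 230.7] heading 72.92 w 8.0 gf 30.0 F [ 0.3 -0.4 -1.6] q [0.43 0.4  1.65 0.   1.09 0.73]
rot units [ 0.   -0.   -0.05] shift units now [-10.72   1.74   0.21] after turn [-10.74   1.67   0.21]
```

Emit:
{"op": "step_arm", "data": {"plan": [[-1,-0.4,0.1,0,0,0,0],[-1,-0.8,0.15,0,0,0,0],[-1,-1,0.15,0,0,0,0],[-1,-1,0.15,0,0,0,0],[-1,-1,0.15,0,0,0,0],[-1,-1,0.15,0,0,0,0],[-1,-1,0.15,0,0,0,0],[-1,-1,0.15,0,0,0,0],[-1,-1,0.15,0,0,0,0],[-1,-1,0.15,0,0,0,0],[-1,-0.8,0.15,0,0,0,0],[-1,-0.5,0.1,0,0,0,0],[-1,-0.2,0,0,0,0,0],[-1,0,0,0.6,0,0,0],[-1,0,0,0.6,0,0,0],[-1,0,0,0.2,0,0,0],[-1,0,0,0,0,0,0],[-1,0,0,0,0,0,0],[-1,0,0,0,0,0,0]]}}

```text
t: 9.07
ee_pos: [478.6, -269.0, 161.2]
orientation: [2.525, 1.866, 0.001]
ft_force: [-0.3, 0.3, -0.1]
width: 7.7
grasp_force: 30.0
```

Run:
```python
from h import *
go(479.5,-270.5,155,73.3)
out=[]
for n,(x,y) in(("top",(415,275)),("scene",(265,170))):
    im=vision.get_image(n); np.savez(n+"1.npz",**im); W=np.nan_to_num(cloud(im),nan=-999); X,Y,Z=[W[...,i] for i in range(3)]
    out.append(cv2.resize(im["pixels"][y-45:y+45,x-36:x+36,::-1],(400,500),interpolation=cv2.INTER_CUBIC))
    hsv=cv2.cvtColor(im["pixels"],cv2.COLOR_RGB2HSV).astype(int); sd=(X>390)&(X<570)&(Y>-350)&(Y<-190)
    yel=(hsv[...,0]>20)&(hsv[...,0]<35)&(hsv[...,1]>150)
    nn=np.array([.957,-.287]);tt=np.array([.287,.957])
    pr=lambda m,l:(print(n,l,m.sum(),"n",np.percentile(W[m][:,:2]@nn,[2,20,50,80,98]).round(1),"t",np.percentile(W[m][:,:2]@tt,[1,99]).round(1)) if m.sum() else 0)
    for a in(75,100,125,150,180): pr(sd&~yel&(Z>a)&(Z<a+15)&(hsv[...,2]<150),f"board {a}")
    pr(sd&yel&(Z>42),"stand top"); pr(sd&yel&(Z>4)&(Z<14),"stand foot")
cv2.imwrite("pics/over.png",np.hstack(out))
```

```text
t 9.07 pos [ 478.6 -269.   161.2] heading 72.93 w 7.7 gf 30.0 F [-0.3  0.3 -0.1] q [-0.53  0.39  1.85  0.    0.9  -0.24]
rot units [ 0.01  0.   -0.05] shift units now [-0.02  0.03  0.12] after turn [-0.02  0.03  0.12]
top board 75 1 n [533.3 533.3 533.3 533.3 533.3] t [-76.2 -76.2]
top board 100 17 n [532.4 532.6 532.9 533.3 539.2] t [-112.3  -63.2]
top board 125 21 n [532.3 532.5 532.6 533.  539. ] t [-109.5  -63.4]
top board 150 24 n [531.9 532.4 532.7 534.  542.9] t [-107.2  -62.7]
top board 180 26 n [532.1 532.3 532.6 535.4 539.6] t [-97.7 -63.3]
top stand top 57 n [502.  518.7 523.4 532.5 532.9] t [-138.   -77.6]
top stand foot 96 n [514.8 522.4 536.2 540.3 542.5] t [-138.9  -89. ]
scene board 75 5 n [536.  536.9 537.4 539.2 539.8] t [-147.1  -66.7]
scene board 100 82 n [533.6 537.8 539.5 540.8 542.4] t [-169.9  -63. ]
scene board 125 90 n [535.2 537.7 539.  540.2 542. ] t [-168.5  -60.7]
scene board 150 66 n [532.7 538.2 540.  541.3 545.5] t [-163.1  -60.8]
scene board 180 85 n [523.3 534.5 539.9 544.9 549. ] t [-125.3  -62. ]
scene stand top 117 n [473.4 524.6 541.1 557.6 576.3] t [-149.  -64.]
scene stand foot 126 n [516.6 530.  542.6 558.8 562.4] t [-154.5  -82. ]
```

View pics/over.png

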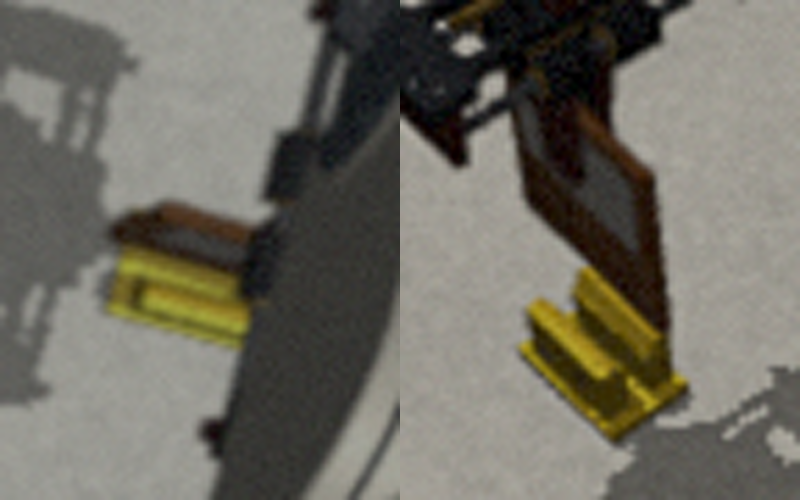

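Over the stand: in both crops the board hangs above the slot, with its bottom edge near (180,240) in the top crop and (650,300) in the scene crop. It may sit a little off across the slot, so I'll measure that.

Run:
```python
from h import *
nn=np.array([.957,-.289]);tt=np.array([.289,.957])
for n in("top","scene"):
    im=dict(np.load(n+"0.npz")); W=np.nan_to_num(cloud(im),nan=-999); X,Y,Z=[W[...,i] for i in range(3)]
    sd=(X>390)&(X<570)&(Y>-350)&(Y<-190)&(Z>-5); s=(W[...,:2]@nn)[sd]; t=(W[...,:2]@tt)[sd]; z=Z[sd]
    k=abs(t-(-122 if n=="top" else -120))<22
    for a in range(506,574,3):
        q=k&(s>=a)&(s<a+3); 
        if q.any(): print(n,a,"zmed",np.median(z[q]).round(0),"min",z[q].min().round(0),"max",z[q].max().round(0),q.sum())
    print("t of rails",np.percentile(t[z>35],[1,99]))
```

```text
top 506 zmed -1.0 min -4.0 max 2.0 21
top 509 zmed -0.0 min -3.0 max 2.0 19
top 512 zmed 6.0 min -3.0 max 14.0 27
top 515 zmed 29.0 min 5.0 max 44.0 46
top 518 zmed 40.0 min 37.0 max 44.0 23
top 521 zmed 42.0 min 38.0 max 46.0 26
top 524 zmed 43.0 min 41.0 max 49.0 17
top 527 zmed 38.0 min 31.0 max 41.0 20
top 530 zmed 33.0 min 30.0 max 36.0 12
top 533 zmed 7.0 min 5.0 max 10.0 10
top 536 zmed 8.0 min 3.0 max 11.0 22
top 539 zmed 7.0 min 2.0 max 10.0 21
top 542 zmed 20.0 min 4.0 max 36.0 44
top 545 zmed 36.0 min 29.0 max 42.0 32
top 548 zmed 42.0 min 36.0 max 47.0 26
top 551 zmed 42.0 min 40.0 max 45.0 21
top 554 zmed 41.0 min 38.0 max 44.0 19
top 557 zmed 40.0 min 38.0 max 43.0 17
top 563 zmed -2.0 min -3.0 max 1.0 4
top 566 zmed -2.0 min -5.0 max 2.0 21
top 569 zmed -1.0 min -4.0 max 1.0 18
top 572 zmed -1.0 min -4.0 max 2.0 22
t of rails [-153.18119767  -93.51773694]
scene 506 zmed -5.0 min -5.0 max -5.0 1
scene 515 zmed 38.0 min 35.0 max 41.0 8
scene 518 zmed 40.0 min 37.0 max 46.0 13
scene 521 zmed 40.0 min 38.0 max 44.0 10
scene 524 zmed 40.0 min 30.0 max 48.0 20
scene 527 zmed 34.0 min 18.0 max 50.0 25
scene 530 zmed 20.0 min 4.0 max 45.0 58
scene 533 zmed 19.0 min 7.0 max 34.0 11
scene 536 zmed 6.0 min 3.0 max 8.0 2
scene 542 zmed 32.0 min 32.0 max 32.0 2
scene 545 zmed 37.0 min 36.0 max 38.0 5
scene 548 zmed 39.0 min 38.0 max 45.0 5
scene 551 zmed 41.0 min 36.0 max 44.0 14
scene 554 zmed 39.0 min -2.0 max 47.0 24
scene 557 zmed 21.0 min 0.0 max 44.0 56
scene 560 zmed 11.0 min -5.0 max 44.0 42
scene 563 zmed -1.0 min -4.0 max 6.0 15
scene 566 zmed -3.0 min -5.0 max 5.0 10
scene 569 zmed -1.0 min -5.0 max 3.0 12
scene 572 zmed -4.0 min -5.0 max 1.0 9
t of rails [-150.70123612  -89.55870435]
```

Emit:
{"op": "step_arm", "data": {"plan": [[-1,-0.1,0.02,0,0,0,-0.05],[-1,0,0,0.3,0,0,0],[-1,0,0,0.3,0,0,0],[-1,0,0,0.2,0,0,0],[-1,0,0,0.2,0,0,0],[-1,0,0,0.15,0,0,0],[-1,0,0,0.15,0,0,0],[-1,0,0,0.1,0,0,0],[-1,0,0,0,0,0,0]]}}

```text
t: 10.3
ee_pos: [477.4, -273.7, 89.9]
orientation: [-2.521, -1.874, 0.0]
ft_force: [-0.6, -0.2, -0.8]
width: 7.7
grasp_force: 30.0
```

Emit:
{"op": "step_arm", "data": {"plan": [[-1,0,0,0.08,0,0,0],[-1,0,0,0.06,0,0,0],[-1,0,0,0.04,0,0,0],[-1,0,0,0,0,0,0]]}}

```text
t: 10.8
ee_pos: [477.4, -273.7, 81.0]
orientation: [-2.521, -1.874, 0.0]
ft_force: [-0.5, -0.1, 0.2]
width: 7.3
grasp_force: 30.0
```

Emit:
{"op": "step_arm", "data": {"plan": [[-0.75,0,0,0.02,0,0,0],[-0.7,0,0,0,0,0,0],[-0.5,0,0,0,0,0,0],[-0.2,0,0,0,0,0,0],[-0.2,0,0,0,0,0,0],[-0.2,0,0,-0.2,0,0,0],[-0.2,0,0,-0.4,0,0,0],[-0.2,0,0,-0.6,0,0,0],[-0.2,0,0,-0.8,0,0,0],[-0.2,0,0,-0.6,0,0,0],[0,0,0,0,0,0,0]]}}

```text
t: 12.18
ee_pos: [479.0, -274.6, 213.2]
orientation: [2.517, 1.872, 0.003]
ft_force: [0.1, -0.4, -0.1]
width: 42.0
grasp_force: 0.0
```

Run:
```python
from h import *
go(493,-33.5,200,84)
```

```text
t 12.18 pos [ 479.  -274.6  213.2] heading 73.27 w 42.0 gf 0.0 F [ 0.1 -0.4 -0.1] q [-0.54  0.33  1.8   0.    1.01 -0.25]
rot units [ 0.04  0.02 -1.56] shift units now [ 4.7  -1.12  0.25] after turn [ 4.83 -0.22  0.26]
```

Emit:
{"op": "step_arm", "data": {"plan": [[1,0,0,0,0,0,-0.8],[1,0,0,0,0,0,-0.8],[1,0.5,-0.05,0,0,0,0],[1,1,-0.05,0,0,0,0],[1,1,-0.05,0,0,0,0],[1,1,-0.05,0,0,0,0],[1,0.9,0,0,0,0,0],[1,0.4,0,0,0,0,0],[1,0,0,0,0,0,0],[1,0,0,0,0,0,0]]}}

```text
t: 13.42
ee_pos: [491.2, -34.4, 209.7]
orientation: [-2.329, -2.107, 0.001]
ft_force: [0.9, 0.4, 0.6]
width: 87.7
grasp_force: 0.0
```

Run:
```python
from h import *
go(493,-33.5,120,84)
out=[]
nn=np.array([.957,-.289]);tt=np.array([.289,.957])
for n,(x,y) in(("top",(415,275)),("scene",(265,170))):
    im=vision.get_image(n); np.savez(n+"2.npz",**im); W=np.nan_to_num(cloud(im),nan=-999); X,Y,Z=[W[...,i] for i in range(3)]
    out.append(cv2.resize(im["pixels"][y-45:y+45,x-36:x+36,::-1],(400,500),interpolation=cv2.INTER_CUBIC))
    sd=(X>390)&(X<570)&(Y>-360)&(Y<-180)
    for a,b in((50,65),(65,80),(80,95),(95,110),(112,125)):
        m=sd&(Z>a)&(Z<b); p=W[m]
        if len(p)<5: continue
        print(n,a,len(p),"n",np.percentile(p[:,:2]@nn,[5,50,95]).round(1),"t",np.percentile(p[:,:2]@tt,[1,99]).round(1),"z",np.percentile(p[:,2],[50,95]).round(1))
        if a==112: stat(p,"top edge"); print(cv2.minAreaRect(p[:,:2].astype(np.float32)))
cv2.imwrite("pics/stood.png",np.hstack(out))
```

```text
t 13.43 pos [491.2 -34.4 209.7] heading 84.27 w 87.7 gf 0.0 F [0.9 0.4 0.6] q [-0.09  0.25  1.93 -0.    0.97  0.01]
rot units [-0.01  0.    0.04] shift units now [0.02 0.04 1.79] after turn [0.02 0.03 1.79]
top 50 31 n [532.8 533.2 534.6] t [-176.4  -67.1] z [58.7 64.1]
top 65 39 n [532.7 533.  537. ] t [-168.8  -67.1] z [73.2 79.5]
top 80 42 n [532.7 533.  533.8] t [-172.8  -66.9] z [87.5 94.1]
top 95 46 n [532.7 533.1 534.8] t [-175.4  -67.1] z [101.8 108.7]
top 112 185 n [533.3 536.9 540.6] t [-177.1  -67.8] z [116.6 119.9]
top edge 185 c [ 478.6 -272.9] long-axis deg 73.1 ext(short,long) [  8.7 110.4] z [112.5 116.6 121.4]
((478.98779296875, -272.4818420410156), (110.39825439453125, 8.643715858459473), 73.26997375488281)
scene 50 72 n [537.2 540.9 542.5] t [-174.7  -64.5] z [56.4 64.1]
scene 65 93 n [537.2 541.  543.4] t [-171.3  -64.8] z [73.4 79.7]
scene 80 80 n [537.2 540.7 542.6] t [-174.8  -66. ] z [87.7 94.5]
scene 95 89 n [537.2 540.5 542.2] t [-171.   -64.9] z [101.9 108.7]
scene 112 112 n [533.2 537.3 542.4] t [-173.5  -67.1] z [115.6 118.7]
top edge 112 c [ 479.9 -270.7] long-axis deg 72.4 ext(short,long) [ 12.  109.5] z [112.3 115.6 119.8]
((480.5565490722656, -271.67034912109375), (109.54479217529297, 11.881829261779785), 72.19546508789062)
```

View pics/stood.png

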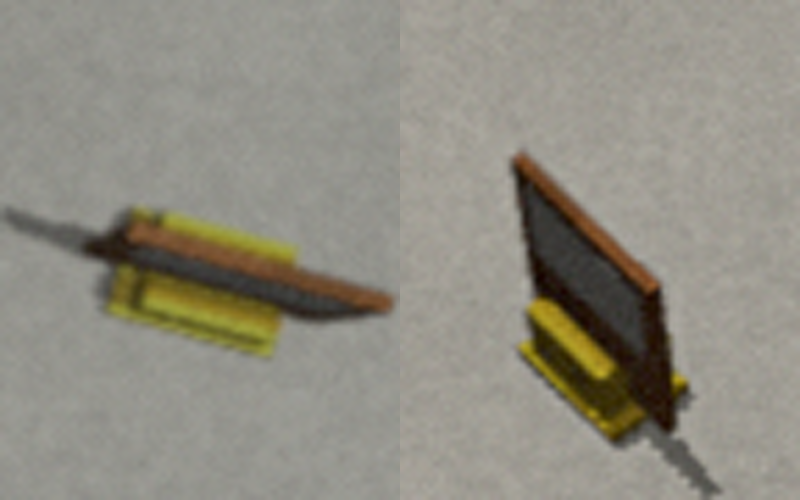

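The board stands upright and fully down in the stand slot. Its top edge is at about (260,265) in the top crop and (590,220) in the scene crop. Now for the clip.

Emit:
{"op": "step_arm", "data": {"plan": [[1,0.02,0.03,0.5,0,0,0],[1,0,0,0.7,0,0,0],[1,0,0,0.8,0,0,0],[1,0,0,0.6,0,0,0],[1,0,0,0.4,0,0,0],[1,0,0,0.2,0,0,0],[1,0,0,0,0,0,0],[0.3,0,0,0,0,0,0],[0.15,0,0,0,0,0,0],[0.05,0,0,0,0,0,0],[0.05,0,0,0,0,0,0]]}}

```text
t: 14.9
ee_pos: [493.3, -33.1, 50.5]
orientation: [2.329, 2.107, 0.001]
ft_force: [-0.1, -0.1, -0.9]
width: 51.2
grasp_force: 0.0
```

Emit:
{"op": "step_arm", "data": {"plan": [[0.0,0,0,0.07,0,0,0],[-0.1,0,0,0,0,0,0],[-0.2,0,0,0,0,0,0],[-0.3,0,0,0,0,0,0],[-0.3,0,0,0,0,0,0],[-0.3,0,0,0,0,0,0]]}}

```text
t: 15.65
ee_pos: [494.2, -33.2, 47.3]
orientation: [2.329, 2.106, 0.002]
ft_force: [1.2, 1.1, 7.5]
width: 31.2
grasp_force: 6.3
```

Emit:
{"op": "step_arm", "data": {"plan": [[-0.35,0,0,-0.1,0,0,0],[-0.4,0,0,-0.2,0,0,0],[-0.45,0,0,-0.2,0,0,0],[-0.5,0,0,0,0,0,0],[-0.54,0,0,0,0,0,0],[-0.54,0,0,0,0,0,0],[-0.54,0,0,0,0,0,0]]}}

```text
t: 16.52
ee_pos: [492.9, -33.1, 71.4]
orientation: [-2.329, -2.107, 0.001]
ft_force: [0.1, 0.3, -0.1]
width: 20.4
grasp_force: 8.3
```

Run:
```python
from h import *
go(493,-33.5,200,73.2)
out=[]
for n,(x,y) in(("top",(317,265)),("scene",(338,215))):
    im=vision.get_image(n); np.savez(n+"3.npz",**im); W=np.nan_to_num(cloud(im),nan=-999); X,Y,Z=[W[...,i] for i in range(3)]
    out.append(cv2.resize(im["pixels"][y-45:y+45,x-36:x+36,::-1],(400,500),interpolation=cv2.INTER_CUBIC))
cv2.imwrite("pics/clip.png",np.hstack(out))
```

```text
t 16.52 pos [492.9 -33.1  71.4] heading 84.27 w 20.4 gf 8.3 F [ 0.1  0.3 -0.1] q [-0.09  0.48  2.01  0.    0.66  0.01]
rot units [-0.    0.    1.61] shift units now [-0.01  0.   -2.57] after turn [-0.01  0.   -2.57]
```

View pics/clip.png

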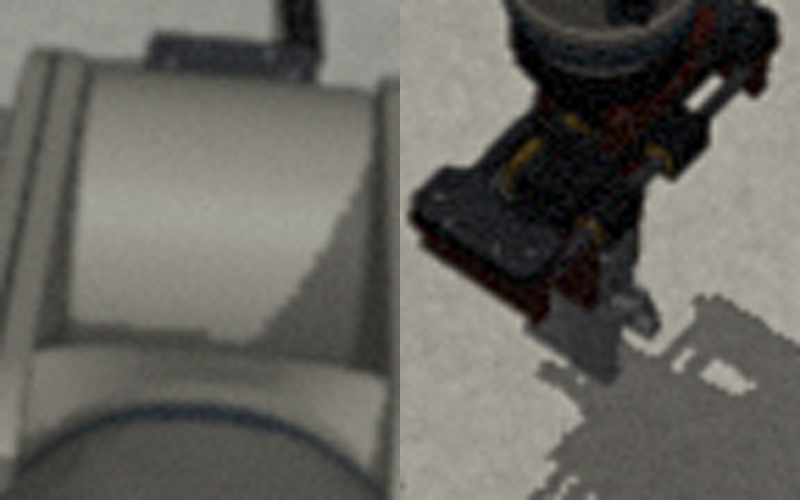

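The clip is lifted and held gaping: scene crop, jaws at about (600,340), clear of its shadow. I'll raise it, turn it to the board's heading, carry it over the board, then measure it in hand.

Emit:
{"op": "step_arm", "data": {"plan": [[-0.56,0,0,-0.3,0,0,0.5],[-0.56,0,0,-0.6,0,0,0.6],[-0.56,0,0,-0.8,0,0,0.5],[-0.56,0,0,-0.8,0,0,0],[-0.56,0,0,-0.5,0,0,0],[-0.56,0,0,-0.2,0,0,0],[-0.56,-0.4,0.1,0,0,0,0],[-0.56,-0.8,0.2,0,0,0,0],[-0.56,-1,0.2,0,0,0,0],[-0.56,-1,0.3,0,0,0,0],[-0.56,-0.8,0.2,0,0,0,0],[-0.56,-0.5,0.1,0,0,0,0],[-0.56,-0.15,0,0,0,0,0],[-0.56,0,0,0,0,0,0],[-0.56,0,0,0,0,0,0]]}}

```text
t: 18.5
ee_pos: [478.8, -270.5, 231.4]
orientation: [-2.519, -1.875, 0.0]
ft_force: [-0.5, -0.3, -0.8]
width: 19.3
grasp_force: 7.3
```

Run:
```python
from h import *
go(478.3,-270.9,190,73.2)
o=get_obs(); T=R.from_rotvec(o["orientation"]); p0=o["ee_pos"]
out=[]
for n,(x,y) in(("top",(415,270)),("scene",(262,130))):
    im=vision.get_image(n); np.savez(n+"4.npz",**im); W=np.nan_to_num(cloud(im),nan=-999)
    out.append(cv2.resize(im["pixels"][y-60:y+60,x-48:x+48,::-1],(400,500),interpolation=cv2.INTER_CUBIC))
    q=T.inv().apply((W-p0).reshape(-1,3))  # tool coords
    near=(abs(q[:,0])<60)&(abs(q[:,1])<60)
    for a in range(-30,75,5):
        m=near&(q[:,2]>=a)&(q[:,2]<a+5)
        if m.sum()>3: print(n,"tool z",a,m.sum(),"x",np.percentile(q[m,0],[2,98]).round(1),"y",np.percentile(q[m,1],[2,50,98]).round(1))
cv2.imwrite("pics/carry.png",np.hstack(out))
```

```text
t 18.5 pos [ 478.8 -270.5  231.4] heading 73.32 w 19.3 gf 7.3 F [-0.5 -0.3 -0.8] q [-0.54  0.3   1.79  0.    1.05 -0.25]
rot units [-0.01 -0.    0.02] shift units now [-0.01 -0.01  0.83] after turn [-0.01 -0.01  0.83]
top tool z -30 4 x [ 0.9 14.4] y [ 7.7  7.9 14.1]
top tool z -25 4 x [ 1.7 15.3] y [ 8.1 13.4 19.1]
top tool z -20 4 x [ 9.6 15.2] y [ 8.1  8.5 15.4]
top tool z -15 7 x [-0.8 15.9] y [-5.9  8.  17.7]
top tool z -10 4 x [13.4 15.6] y [-7.6  7.6  8.9]
top tool z -5 6 x [10.8 16.1] y [-8.5 12.2 18.8]
top tool z 0 14 x [-2.5 23.3] y [-8.4  6.9  9.6]
top tool z 5 46 x [ 9.6 24.6] y [-10.   -0.3  10.5]
top tool z 10 14 x [10.8 25.1] y [-11.3  -6.3  11.1]
top tool z 15 12 x [ 8.5 23.8] y [-13.5 -11.3  14.3]
top tool z 20 14 x [ 9.4 23.2] y [-15.  -13.5  15.4]
top tool z 25 15 x [ 7.3 24.2] y [-16.1 -14.7  17.5]
top tool z 30 13 x [ 4.3 22.3] y [-18.5 -16.5  19.3]
top tool z 35 37 x [-2.  24.3] y [-19.5  10.3  20.1]
top tool z 40 19 x [-3.4 24.1] y [-21.3 -19.3  21.7]
top tool z 45 13 x [ 1.8 24.3] y [-21.3 -20.1  22.2]
scene tool z -30 32 x [-10.3  18.6] y [-19.   -5.9  20.7]
scene tool z -25 23 x [-7.9 17.5] y [-16.8  -5.5  21.2]
scene tool z -20 30 x [-13.1  19.5] y [-15.7  -5.1  20.5]
scene tool z -15 27 x [-12.5  20.3] y [-16.7  -4.4  19.3]
scene tool z -10 34 x [-13.   19.1] y [-16.7   1.9  20.2]
scene tool z -5 27 x [-12.9  19. ] y [-13.4   8.3  19.1]
scene tool z 0 22 x [ 0.3 27.3] y [-18.1   1.2  14.9]
scene tool z 5 36 x [-2.4 28.6] y [-8.6 -2.6 10.7]
scene tool z 10 28 x [-16.3  29.3] y [-11.1   6.9  13.4]
scene tool z 15 22 x [-21.4  25.1] y [-12.   11.9  14.2]
scene tool z 20 29 x [-21.4  25.3] y [-11.8  12.7  15.8]
scene tool z 25 34 x [-20.3  26.1] y [-14.2  15.3  18.7]
scene tool z 30 19 x [-22.   24.1] y [-15.2  16.4  19.5]
scene tool z 35 43 x [-21.8  26.6] y [-17.3  16.7  20. ]
scene tool z 40 35 x [-17.7  26.1] y [-16.3  17.5  21. ]
scene tool z 45 19 x [-21.6  25.1] y [-19.8  16.9  20.5]
```

View pics/carry.png

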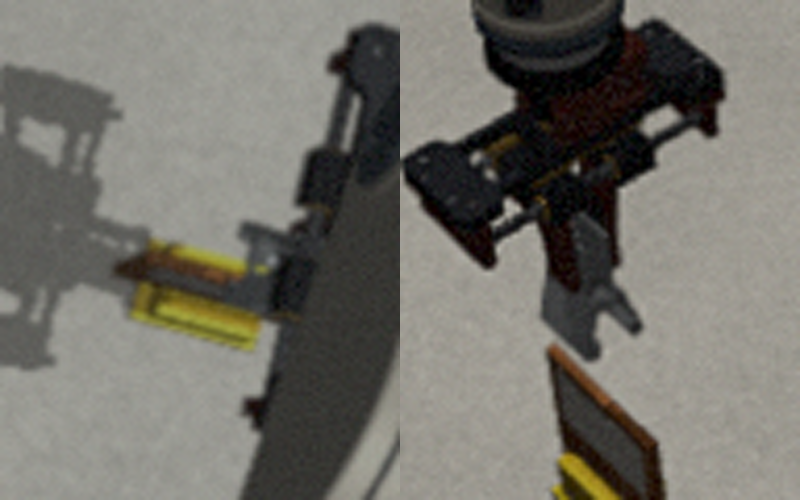

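In hand the clip is upright and symmetric: its tips are about ±21 mm outside, with the underside about 48 mm below the TCP. In the scene crop the jaws at (590,340) sit right over the board's top edge. Lowering.

Emit:
{"op": "step_arm", "data": {"plan": [[-0.56,0,0,0.2,0,0,0],[-0.56,0,0,0.2,0,0,0],[-0.56,0,0,0.2,0,0,0],[-0.56,0,0,0.2,0,0,0],[-0.56,0,0,0.2,0,0,0],[-0.56,0,0,0.2,0,0,0],[-0.56,0,0,0.2,0,0,0],[-0.56,0,0,0.15,0,0,0],[-0.56,0,0,0.1,0,0,0],[-0.56,0,0,0,0,0,0],[-0.56,0,0,0,0,0,0],[-0.56,0,0,0,0,0,0]]}}

```text
t: 20.1
ee_pos: [479.1, -271.7, 149.5]
orientation: [2.52, 1.874, 0.0]
ft_force: [0.2, -0.3, -1.6]
width: 19.6
grasp_force: 7.3
```

Run:
```python
from h import *
go(478.3,-270.9,149,73.2)
o=get_obs(); T=R.from_rotvec(o["orientation"]); p0=o["ee_pos"]
out=[]
nn=np.array([.957,-.289]);tt=np.array([.289,.957])
for n,(x,y) in(("top",(415,270)),("scene",(262,150))):
    im=vision.get_image(n); W=np.nan_to_num(cloud(im),nan=-999)
    out.append(cv2.resize(im["pixels"][y-45:y+45,x-36:x+36,::-1],(400,500),interpolation=cv2.INTER_CUBIC))
    q=T.inv().apply((W-p0).reshape(-1,3)); near=(abs(q[:,0])<65)&(abs(q[:,1])<50)
    for a in range(-5,90,5):
        m=near&(q[:,2]>=a)&(q[:,2]<a+5)
        if m.sum()>3: print(n,"tool z",a,m.sum(),"x",np.percentile(q[m,0],[2,98]).round(1),"y",np.percentile(q[m,1],[2,20,50,80,98]).round(1))
cv2.imwrite("pics/end.png",np.hstack(out))
```

```text
t 20.1 pos [ 479.1 -271.7  149.5] heading 73.27 w 19.6 gf 7.3 F [ 0.2 -0.3 -1.6] q [-0.54  0.41  1.85  0.    0.88 -0.25]
rot units [0.01 0.   0.01] shift units now [ 0.01 -0.02  0.01] after turn [ 0.01 -0.02  0.01]
top tool z -5 4 x [11.6 22.4] y [-6.7  2.8 12.7 16.4 17.7]
top tool z 0 14 x [ 9.1 24.3] y [-8.  -5.4  2.4  7.7  9. ]
top tool z 5 35 x [10. 25.] y [-10.3  -8.3   0.1   4.6  10.4]
top tool z 10 9 x [12.4 24.6] y [-11.5 -11.2   5.1  11.4  12.9]
top tool z 15 7 x [14.9 24.2] y [-12.1 -11.8 -10.6  14.   14.5]
top tool z 20 8 x [11.4 22.8] y [-13.7 -13.3 -12.8   4.4  15.9]
top tool z 25 15 x [ 8.8 38.7] y [-16.4 -15.  -13.9   3.8  17.1]
top tool z 30 66 x [ 8.6 53.6] y [-17.6  -3.5  -0.7   2.7  18.5]
top tool z 35 32 x [ 2.5 51.3] y [-19.  -14.4   2.9  12.2  20. ]
top tool z 40 19 x [ 4.  54.6] y [-21.  -19.5  -9.5   7.   21.7]
top tool z 45 16 x [ 7.5 51.4] y [-21.1 -20.   -3.8  13.7  22.2]
top tool z 50 6 x [30.3 53.9] y [-3.9 -3.9 -3.7 -3.2 -1.8]
top tool z 55 8 x [22.1 55. ] y [-4.1 -4.  -3.7 -2.1  2.9]
top tool z 60 4 x [16.3 46.2] y [-4.  -3.9 -3.8 -3.6 -3.4]
top tool z 
[... 816 characters left out ...]
.7]
scene tool z 35 60 x [-53.6  52.8] y [-14.9  -3.9   2.9  18.3  20.4]
scene tool z 40 44 x [-27.7  54. ] y [-17.7  -5.9   5.3  20.5  22.6]
scene tool z 45 47 x [-46.3  57.4] y [-18.8 -10.2   4.1  20.2  22.2]
scene tool z 50 17 x [-52.6  55.9] y [ 0.4  2.5  3.6  6.5 17.9]
scene tool z 55 14 x [-49.6  57.2] y [0.2 2.4 3.1 4.  5. ]
scene tool z 60 17 x [14.  55.4] y [-3.6  2.4  3.5  4.9  6.2]
scene tool z 65 15 x [18.9 55.6] y [-2.   2.7  4.3  5.3  6.6]
scene tool z 70 14 x [14.2 56.2] y [-2.9  2.2  4.8  5.5  6.8]
scene tool z 75 12 x [ 7.  56.6] y [0.2 2.7 4.  5.  5.1]
scene tool z 80 14 x [ 3.6 57.6] y [-1.3  2.9  5.1  5.5  6. ]
scene tool z 85 21 x [-8.9 57. ] y [-1.3  2.   3.8  5.3  6.2]
```

View pics/end.png

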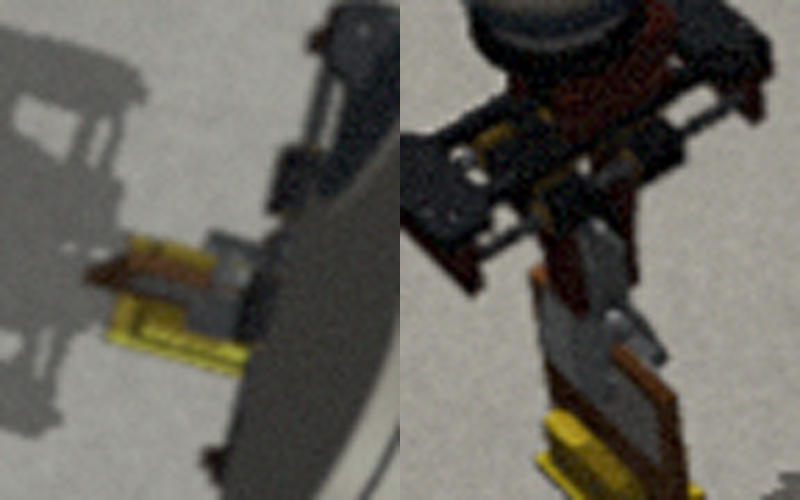

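The final crop shows the clip straddling the middle of the board's top edge, at about (640,320) in the scene crop. The board is centred between the jaws to within 0.5 mm, and the edge is about 16 mm inside the mouth. Handing in.

```bash
python3 -c "
from h import *
print(ctrl.close_job())"
```

```text
the job is handed in; nothing more can be done
None
```

I handed the job in at about 20 s: the taller board stands fully down and centred in the display stand, and the arm is holding the clip upright and wide open around the middle of its top edge, without touching it as far as the cameras and force reading show.

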